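# Find the loose hold-down bolt of the drill kit and hold its cap open

## Robot

A 6-joint arm with a two-finger parallel gripper is mounted at the origin on the work surface. World frame = base frame: x ahead of the robot, y to its left, z up, the work surface at z = 0. Lengths are in m, angles in degrees, forces in N, time in s.
With the tool pointing down it reaches from about 0.4 to 0.825 m from the base axis. Payload 7 kg.
Tool frame: the origin (TCP) lies at the very end of the fingers, on their centre line; the grasp point (between the pads) lies 19 mm behind it; x points along the fingers, z is the direction in which the jaws open and shut, and the axes are right-handed (so a half turn about x gives the same grasp; the last joint's range is limited). The gripper opens to 88 mm and grips with 3 to 60 N. Pads are 19 mm wide; open, the fingers measure 130 mm over their backs; the gripper's body (78 mm by 193 mm) begins 47 mm behind the grasp point.
Start: joints at [-56.832, 20.546, 0.682, 0, -70.136, -16.507], TCP at [0.194, -0.647, 0.227] pointing down, gripper open.
Joint ranges: [-176.03, 176.03], [-82.01, 121.73], [-58.28, 71.71], [-173.87, 95.51], [-174.79, -0.11], [-173.66, 173.66]. Speed limits (degrees/s): [136.94, 136.94, 172.46, 180, 180, 180].

## Interface

Orientations are given as [roll, pitch, yaw] about the fixed x, y, z axes, in that order (R = Rz(yaw) Ry(pitch) Rx(roll)).
In Python, from plant import * gives the robot as it stands.
- The arm moves only by the tool arm_command, never from a script. Its argument "commands" is one flat list of numbers, 5 for each row, row after row: the shift along the tool's x, y, z in mm, then the turn about the tool's x in degrees, then the opening in per cent of the stroke, from 0 (shut) to 100 (fully open). A call has 1 to 5 rows; each row shifts and turns the pose as measured when the row begins, along the tool's axes as they then stand; what a row does not reach is not made up. A row lasts 1/8 s, in which the tool goes at most 62.5 mm and 10.7 degrees, less where a joint would pass 70% of its speed; a pose out of reach is approached as far as the arm can. A call is refused whole if a number of a shift passes 62.5 or a number of a turn 10.7, either way. A call with a gripper value outside its range is refused whole. The fingers move at their own pace and stop on an object; the grip force is fixed at half the most. Time passes only in rows, so rows that do not move let the fingers close. It gives the time, the measured TCP pose, the force and the opening at its end, in the units of the state.
- get_obs(): the state, without advancing time (a new reading comes with each control period).
- snapshot(name): name is "scene" or "side" or "wrist"; returns a dict with "frame" (400x640x3 uint8, blue, green, red), "fov_y" (degrees; the focal length in pixels is half the picture's height over the tangent of half this angle, whatever the lens; pixels are square), "cx", "cy" (the principal point, pixels), "world_to_cam" (4x4, takes a point from world to camera coordinates). Camera axes: x right, y up, looking along -z (the intrinsics and any distortion apply to the point x, -y, -z); pixel columns grow to the right and rows downward; lengths in m; the calibration is good to about 2 mm. A picture is of the moment at which its call begins. There is no depth.
- close_job(): hands the job in, once; it reports no verdict.
The state is a dict: "clock": time; "joint_pos": joint angles; "qvel": joint speeds; "tau": joint torques, N m; "tool_pos": TCP position; "orientation": TCP orientation; "force": force on the tool from outside, world axes, zero at the start; "moment": the same for the moment, N m; "opening": finger opening in m.
Only numpy, scipy, OpenCV 4.12 (cv2) and the standard library are available. Lean on these libraries where they do the work, as an engineer would, in place of code of your own. Each camera call takes 0.05 s, during which the arm holds its last target. There are 200 camera calls.

## Task

One of the three steel hold-down bolts on the blue implant drill kit has come loose: with closed fingers, tap the bolt heads lightly from above, one after another, until one of them sinks under the tap (the tight ones stay up). Then lift the hinged cap around that bolt well open by its coloured tab, at least 45 degrees, and finish while still holding it open with the gripper, so that a colleague can get at the bolt. Leave the other caps shut, open no cap before its bolt has been found loose, and do not disturb the other things on the desk and on the kit.

Things in the scene. Friction and masses are not known exactly. Their poses are not given: they have to be found in the camera images.
- kit: The blue drill-kit case lying on the desk, 220 (x) by 320 (y) mm, fixed to the desk; white deck 46 mm and blue rim 52 mm above the desk. Origin on the desk under its centre; its x axis points away from the robot (yaw varies by up to 0.3 rad), z up. Three bolt stations stand in a row in the half of the deck nearer the robot, 95 mm apart along y (the middle one 23 mm farther back), in any order of colour. Standing drills fill part of the far half, up to 38 mm above the deck.
- bolt_red_top (a point): Centre of the top of the steel bolt head (16 mm across, round) at the station with the red collar and red tab; it stands 27 mm above the deck and 14 mm above the closed cap that frames it (window 26 by 26 mm). Axes as the kit's.
- bolt_red (a joint): How far this bolt has sunk, m: 0 as found. A loose bolt sinks up to 0.006 straight down under about 2 to 3 N and stays down; a tight one gives less than 0.002.
- cap_red_tab (a point): Centre of the red pull tab of that station's hinged aluminium cap: 12 (x) by 18 (y) mm, 18 mm tall, standing on the cap, its top 31 mm above the deck; 40 mm from the bolt's axis on the robot's side. Axes turn with the cap (shut: as the kit's). The tab can be pinched from above across its 18 mm.
- cap_red_hinge (a point): Middle of that cap's hinge axis, which runs along the kit's y, 28 mm beyond the bolt and 10.5 mm above the deck; the tab's centre is 68 mm nearer the robot and 11.5 mm higher when shut. Axes as the kit's.
- cap_red (a joint): Opening of the cap, rad: 0 shut, grows to 1.4 as its tab is lifted up and away from the robot. A light spring and its weight (under 2 N at the tab) shut it again when let go.
- bolt_green_top (a point): Centre of the top of the steel bolt head (16 mm across, round) at the station with the green collar and green tab; it stands 27 mm above the deck and 14 mm above the closed cap that frames it (window 26 by 26 mm). Axes as the kit's.
- bolt_green (a joint): How far this bolt has sunk, m: 0 as found. A loose bolt sinks up to 0.006 straight down under about 2 to 3 N and stays down; a tight one gives less than 0.002.
- cap_green_tab (a point): Centre of the green pull tab of that station's hinged aluminium cap: 12 (x) by 18 (y) mm, 18 mm tall, standing on the cap, its top 31 mm above the deck; 40 mm from the bolt's axis on the robot's side. Axes turn with the cap (shut: as the kit's). The tab can be pinched from above across its 18 mm.
- cap_green_hinge (a point): Middle of that cap's hinge axis, which runs along the kit's y, 28 mm beyond the bolt and 10.5 mm above the deck; the tab's centre is 68 mm nearer the robot and 11.5 mm higher when shut. Axes as the kit's.
- cap_green (a joint): Opening of the cap, rad: 0 shut, grows to 1.4 as its tab is lifted up and away from the robot. A light spring and its weight (under 2 N at the tab) shut it again when let go.
- bolt_yellow_top (a point): Centre of the top of the steel bolt head (16 mm across, round) at the station with the yellow collar and yellow tab; it stands 27 mm above the deck and 14 mm above the closed cap that frames it (window 26 by 26 mm). Axes as the kit's.
- bolt_yellow (a joint): How far this bolt has sunk, m: 0 as found. A loose bolt sinks up to 0.006 straight down under about 2 to 3 N and stays down; a tight one gives less than 0.002.
- cap_yellow_tab (a point): Centre of the yellow pull tab of that station's hinged aluminium cap: 12 (x) by 18 (y) mm, 18 mm tall, standing on the cap, its top 31 mm above the deck; 40 mm from the bolt's axis on the robot's side. Axes turn with the cap (shut: as the kit's). The tab can be pinched from above across its 18 mm.
- cap_yellow_hinge (a point): Middle of that cap's hinge axis, which runs along the kit's y, 28 mm beyond the bolt and 10.5 mm above the deck; the tab's centre is 68 mm nearer the robot and 11.5 mm higher when shut. Axes as the kit's.
- cap_yellow (a joint): Opening of the cap, rad: 0 shut, grows to 1.4 as its tab is lifted up and away from the robot. A light spring and its weight (under 2 N at the tab) shut it again when let go.
- stop_ring: Bystander: small brass ring, 16 mm across, 8 high, loose on the deck between two stations; origin at its underside, at its middle.
- ratchet: Bystander: steel ratchet key, 108 mm long, loose on the far part of the deck; origin at its underside, at its middle.
- driver: Bystander: screwdriver, 150 mm long, on the desk; origin at its underside.
- bottle: Bystander: amber bottle, 52 mm across, 120 high, on the desk to the left; origin at its underside, at its middle.
- tooth_model: Bystander: tooth model on a pink 60 by 45 mm block, 40 high, on the desk to the right; origin at its underside, at its middle.
- pen_cup: Bystander: blue cup, 72 mm across, 90 high, on the desk to the right; origin at its underside, at its middle.

How it is judged (in metres and radians):
On the way:
1. the loose bolt has been tapped down, all caps shut (value of joint any of bolt_red, bolt_green, bolt_yellow above 0.004 m and value of joint each of cap_red, cap_green, cap_yellow below 0.15 rad), for 0.1 s.
At the end, for the whole second after the job is handed in: The loose bolt is down by more than 4 mm, its cap stands open by more than 0.7 rad (40 degrees), still (under 0.2 rad/s), with the fingers pressing on it with more than 0.2 N; the other two caps are shut (under 0.1 rad) (((value of joint bolt_red above 0.004 m and value of joint cap_red above 0.7 rad and contact force between the fingers and cap_red above 0.2 N and velocity of joint cap_red between -0.2 and 0.2 rad/s and value of joint each of cap_green, cap_yellow below 0.1 rad) or (value of joint bolt_green above 0.004 m and value of joint cap_green above 0.7 rad and contact force between the fingers and cap_green above 0.2 N and velocity of joint cap_green between -0.2 and 0.2 rad/s and value of joint each of cap_red, cap_yellow below 0.1 rad) or (value of joint bolt_yellow above 0.004 m and value of joint cap_yellow above 0.7 rad and contact force between the fingers and cap_yellow above 0.2 N and velocity of joint cap_yellow between -0.2 and 0.2 rad/s and value of joint each of cap_red, cap_green below 0.1 rad))); the arm keeps its last pose, push and grip.
It fails at once if a cap is opened by more than 0.2 rad whose bolt has not been found loose (sunk over 4 mm) ((value of joint cap_red above 0.2 rad and value of joint bolt_red below 0.004 m) or (value of joint cap_green above 0.2 rad and value of joint bolt_green below 0.004 m) or (value of joint cap_yellow above 0.2 rad and value of joint bolt_yellow below 0.004 m)).
It fails at once if a bolt is struck or pressed with more than 45 N by the fingers (contact force between the fingers and bolt_red above 45 N or contact force between the fingers and bolt_green above 45 N or contact force between the fingers and bolt_yellow above 45 N).
It fails at once if a bystander is shifted by more than 20 mm (distance of any of stop_ring, ratchet, driver, bottle, tooth_model, pen_cup from where it was at the start of the episode above 0.02 m).
It also fails if it takes over 48 s, if anything falls off the work surface, if the arm or the gripper's body presses on something with over 40 N, if the wrist force passes 120 N, or if a joint passes its speed limit or range.

## Working session

There is one attempt and no reset: what is moved stays moved. The work goes in short steps, Python scripts to look and compute and a tool call to move; the robot and the scene stay as the last step left them, time stands still between calls to the robot, and variables do not carry over. Pictures are saved under pics/ and viewed, about 8 in all and at most 12, crops included, and the job is handed in when it is done.

Besides the shell and the picture viewer there is one more tool, called after "Emit:" by a JSON object that holds its "name" and its "arguments". arm_command: Moves the arm, as the interface text tells. Its arguments: {"type":"object","properties":{"commands":{"type":"array"}},"required":["commands"]}

```bash
mkdir -p pics; ls
python3 - <<'E'
from plant import *
import cv2
for n in ("scene","side"):
    s=snapshot(n); cv2.imwrite(f"pics/{n}0.png",s["frame"]); print(n,s["fov_y"],s["cx"],s["cy"],s.keys()); print(s["world_to_cam"])
print(get_obs())
E
```

```text
pics
scene 46.79781368481901 326.711206274826 204.4163754809325 dict_keys(['frame', 'fov_y', 'cx', 'cy', 'world_to_cam'])
[[-0.1330031   0.99110503 -0.00458219  0.04499619]
 [-0.65772712 -0.08480446  0.74846726  0.26035833]
 [ 0.74142108  0.1025623   0.66315591 -1.67560033]
 [ 0.          0.          0.          1.        ]]
side 52.85394599138786 319.6292970557555 198.5156951639577 dict_keys(['frame', 'fov_y', 'cx', 'cy', 'world_to_cam'])
[[-0.93364667 -0.35784556 -0.01582588  0.47728985]
 [ 0.17889861 -0.50412626  0.84489763 -0.13833305]
 [-0.31032111  0.78600463  0.53469388 -1.23181203]
 [ 0.          0.          0.          1.        ]]
{'clock': 0.1, 'joint_pos': array([-5.68338295e+01,  2.05876960e+01,  6.39573408e-01, -1.70794791e-02,
       -7.01350445e+01, -1.65075604e+01]), 'qvel': array([-0.01560326, -0.12586321,  0.03298928,  0.08283144,  0.05001705,
       -0.05601784]), 'tau': array([-6.31853782e-04, -5.84162915e+01,  2.93750364e+01,  7.01543257e+00,
        1.01617942e-02, -6.77601702e-05]), 'tool_pos': array([ 0.19335974, -0.6462676 ,  0.2257185 ]), 'orientation': array([  5.58156099,  89.9152967 , 112.23435574]), 'force': array([-0.68267887,  0.94590228, -1.07293948]), 'moment': array([-0.02804365,  0.01585862,  0.00592313]), 'opening': 0.08760098750577096}
```

View pics/scene0.png

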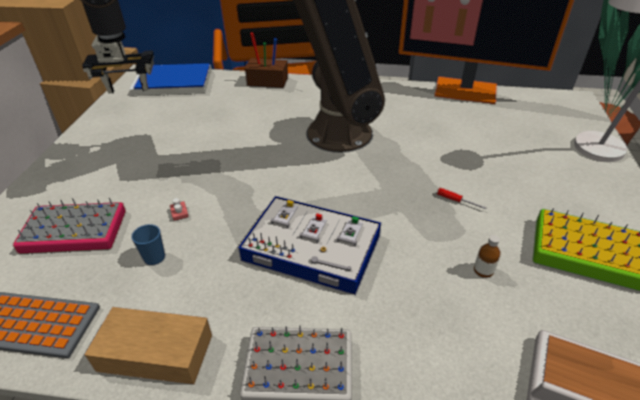

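View pics/side0.png

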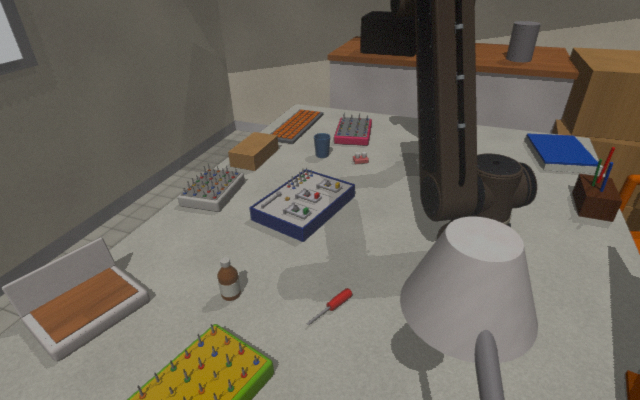

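The scene view shows the kit at about (312,240), with tabs yellow (290,203), red (319,216) and green (354,220). In the side view the tabs are at about yellow (338,186), red (318,196) and green (306,210). I'll triangulate them next.

```bash
cat > h.py <<'E'
import numpy as np, cv2
from plant import *
def ray(s,uv):
    f=200/np.tan(np.radians(s["fov_y"]/2)); M=s["world_to_cam"]; R,t=M[:3,:3],M[:3,3]
    d=np.array([(uv[0]-s["cx"])/f,-(uv[1]-s["cy"])/f,-1.]); d=R.T@d
    return -R.T@t, d/np.linalg.norm(d)
def onz(s,uv,z):
    o,d=ray(s,uv); return o+d*(z-o[2])/d[2]
def proj(s,p):
    f=200/np.tan(np.radians(s["fov_y"]/2)); c=s["world_to_cam"][:3,:3]@p+s["world_to_cam"][:3,3]
    return np.array([s["cx"]-f*c[0]/c[2], s["cy"]+f*c[1]/c[2]])
def tri(s1,u1,s2,u2):
    A=np.zeros((3,3));b=np.zeros(3); L=[ray(s1,u1),ray(s2,u2)]
    for o,d in L:
        P=np.eye(3)-np.outer(d,d);A+=P;b+=P@o
    x=np.linalg.solve(A,b); return x,[np.linalg.norm((np.eye(3)-np.outer(d,d))@(x-o))*1e3 for o,d in L]
HUE={"red":[(0,6),(174,180)],"yellow":[(20,32)],"green":[(45,80)]}
def blobs(s,col,box,smin=130,vmin=50,amin=8):
    h=cv2.cvtColor(s["frame"],cv2.COLOR_BGR2HSV); m=np.zeros(h.shape[:2],np.uint8)
    for a,b in HUE[col]: m|=cv2.inRange(h,(a,smin,vmin),(b,255,255))
    k=np.zeros_like(m); x0,y0,x1,y1=box; k[y0:y1,x0:x1]=m[y0:y1,x0:x1]
    n,_,st,c=cv2.connectedComponentsWithStats(k)
    return [(tuple(np.round(c[i],1)),int(st[i,4]),tuple(int(v) for v in st[i,:4])) for i in range(1,n) if st[i,4]>=amin]
E
python3 - <<'E'
from h import *
S={n:snapshot(n) for n in("scene","side")}
B={"scene":(240,195,385,290),"side":(245,165,360,240)}
for c in HUE:
    for n in S: print(c,n,blobs(S[n],c,B[n]))
o=[cv2.resize(S["scene"]["frame"][190:295,230:390],None,fx=4,fy=4,interpolation=cv2.INTER_CUBIC),cv2.resize(S["side"]["frame"][160:245,240:365],None,fx=4,fy=4,interpolation=cv2.INTER_CUBIC)]
im=np.zeros((420+0,640,3),np.uint8); im[:]=o[0]; cv2.imwrite("pics/c1.png",im); cv2.imwrite("pics/c2.png",o[1])
# blue outline
for n in S:
    h=cv2.cvtColor(S[n]["frame"],cv2.COLOR_BGR2HSV); m=cv2.inRange(h,(108,120,30),(128,255,255)); k=m*0;x0,y0,x1,y1=B[n];k[y0:y1,x0-5:x1+5]=m[y0:y1,x0-5:x1+5]
    cs,_=cv2.findContours(k,cv2.RETR_EXTERNAL,cv2.CHAIN_APPROX_NONE); c=max(cs,key=cv2.contourArea)
    print(n,cv2.approxPolyDP(cv2.convexHull(c),2.5,True)[:,0].tolist())
    P=np.array([onz(S[n],p,0.052)[:2] for p in cv2.convexHull(c)[:,0]],np.float32); print(cv2.minAreaRect(P))
E
```

```text
red scene [((np.float64(318.4), np.float64(216.4)), 33, (316, 214, 6, 6))]
red side [((np.float64(316.3), np.float64(194.8)), 18, (315, 193, 4, 5))]
yellow scene [((np.float64(289.6), np.float64(203.0)), 35, (287, 200, 7, 7)), ((np.float64(322.7), np.float64(249.1)), 9, (321, 248, 4, 3))]
yellow side [((np.float64(336.9), np.float64(184.7)), 15, (336, 182, 3, 6))]
green scene [((np.float64(354.9), np.float64(219.1)), 28, (352, 217, 7, 6))]
green side []
scene [[379, 223], [378, 236], [356, 289], [335, 288], [241, 258], [239, 246], [264, 212]]
((0.5964564681053162, -0.009794935584068298), (0.3244484066963196, 0.2478456199169159), 76.95865631103516)
side [[301, 228]]
((0.5024409294128418, 0.1739950329065323), (0.005934474058449268, 0.01043892465531826), 6.116064071655273)
```

View pics/c1.png

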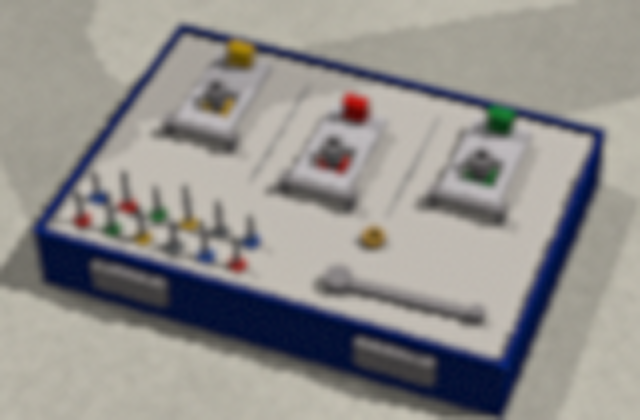

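The crop (4x, offset 230,190) shows the rim corners at (183,28), (602,132), (40,228) and (505,362). The tabs are at yellow (240,53), red (355,106) and green (500,119). The brass ring is at (372,237), and the bolts at (213,93), (333,148) and (482,160).

Run:
```python
from h import *
S={n:snapshot(n) for n in("scene","side")}
s=S["scene"]; q=lambda p:(230+(p[0]-1.5)/4,190+(p[1]-1.5)/4)
C=np.array([onz(s,q(p),.052)[:2] for p in[(183,28),(602,132),(505,362),(40,228)]])
print(C.round(4).tolist(),C.mean(0)); print([np.linalg.norm(C[i]-C[i-3]).round(4) for i in range(4)])
T={"yellow":onz(s,(289.6,203.0),.068),"red":onz(s,(318.4,216.4),.068),"green":onz(s,(354.9,219.1),.068)}
side=S["side"]
print("tri",tri(s,(318.4,216.4),side,(316.3,194.8)),tri(s,(289.6,203),side,(336.9,184.7)))
for k in T: print(k,T[k].round(4), proj(side,T[k]))
for p in[(213,93),(333,148),(482,160)]: print("bolt",onz(s,q(p),.073).round(4))
y=T["green"]-T["yellow"]; print("sep",np.linalg.norm(y),"yaw",np.degrees(np.arctan2(-y[0],y[1])))
for i,j in((1,0),(2,3)): d=C[i]-C[j];print(np.degrees(np.arctan2(-d[0],d[1])))
for i,j in((3,0),(2,1)): d=C[i]-C[j];print(np.degrees(np.arctan2(d[1],d[0])))
```

```text
[[0.4384, -0.1354], [0.508, 0.1684], [0.7134, 0.1206], [0.643, -0.1838]] [ 0.57569322 -0.00753901]
[np.float64(0.3117), np.float64(0.2109), np.float64(0.3124), np.float64(0.2103)]
tri (array([0.52179067, 0.0020009 , 0.06862971]), [np.float64(0.701909717782639), np.float64(0.7019097177826533)]) (array([ 0.47819057, -0.08520918,  0.06851183]), [np.float64(0.4755228908556701), np.float64(0.47552289085565597)])
yellow [ 0.4782 -0.085   0.068 ] [336.7906132  184.96106963]
red [0.5219 0.0024 0.068 ] [316.08440066 195.16598135]
green [0.5199 0.1007 0.068 ] [305.39328763 210.67944548]
bolt [ 0.5257 -0.0938  0.073 ]
bolt [ 0.5678 -0.0053  0.073 ]
bolt [0.5664 0.0922 0.073 ]
sep 0.19027370176846145 yaw -12.655752786640383
-12.90621247927025
-13.016695969725632
-13.318280191162595
-13.11421230725829
```

View pics/c2.png

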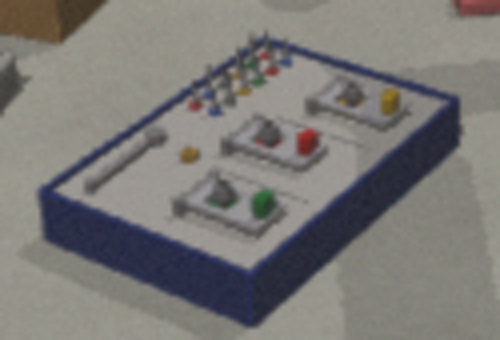

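Triangulated tab heights are 0.0686 m against 0.068 expected, with under 1 mm miss between rays. Tab separation is 190.3 mm against 190, and the yaw is about -12.9°. Everything is consistent, so I'll start moving: turn the jaws onto the kit's y axis and close the fingers.

Emit:
{"name": "arm_command", "arguments": {"commands": [0, -37, 34, 9.8, 0, 0, -30, 40, 9.8, 0, 0, -23, 44, 9.8, 0, 0, -15, 48, 0, 0, 0, -15, 48, 0, 0]}}

```text
clock: 0.92
tool_pos: [0.3232, -0.4279, 0.2246]
orientation: [55.0, 89.9, 131.0]
force: [1.4, 0.4, 0.3]
opening: 0.0435
```

Emit:
{"name": "arm_command", "arguments": {"commands": [0, -18, 59, 0, 0, 0, -18, 59, 0, 0, 0, -18, 59, 0, 0, 0, -18, 59, 0, 0, 0, -18, 59, 0, 0]}}

```text
clock: 1.55
tool_pos: [0.4835, -0.159, 0.2265]
orientation: [-67.0, 89.8, 8.9]
force: [1.2, -0.2, 0.5]
opening: 0.0008
```

Emit:
{"name": "arm_command", "arguments": {"commands": [0, -10, 50, 0, 0, 0, 0, 30, 0, 0, 0, 0, 0, 0, 0]}}

```text
clock: 1.92
tool_pos: [0.5152, -0.0775, 0.2269]
orientation: [-67.2, 89.8, 9.0]
force: [0.3, -0.0, -0.6]
opening: 0.0005
```

```bash
cat >> h.py <<'E'
def pose():
    o=get_obs(); r,p,y=np.radians(o["orientation"])
    from scipy.spatial.transform import Rotation as Ro
    return o,Ro.from_euler("xyz",[r,p,y]).as_matrix()
def go(t):
    o,R=pose(); return (R.T@(np.array(t)-o["tool_pos"])*1e3).round(1)
E
python3 - <<'E'
from h import *
o,R=pose(); print(o["clock"],o["tool_pos"],o["force"],R.round(3).tolist(),o["opening"])
s=snapshot("wrist"); cv2.imwrite("pics/w1.png",s["frame"]); print(s["fov_y"],s["cx"],s["cy"],s["world_to_cam"].tolist())
K={"yellow":(.4782,-.085,.068),"red":(.5219,.0024,.068),"green":(.5199,.1007,.068)}
for k,v in K.items(): print(k,proj(s,np.array(v)),proj(s,np.array(v)+[.039,-.0089,.005]), go(np.array(v)+[.039,-.0089,.020]))
E
```

```text
1.925 [ 0.51516232 -0.07745692  0.22689649] [ 2.72962971e-01 -5.82743439e-04 -6.44204235e-01] [[0.004, -0.971, 0.238], [0.001, 0.238, 0.971], [-1.0, -0.004, 0.002]] 0.0005279651490587204
62.63060942645605 323.27967814133075 195.5429026455571 [[0.23827890504411006, 0.9711939303688548, 0.0023479833208209697, -0.04838935954301822], [-0.9372706211463255, 0.23058801791457412, -0.2614439686246528, 0.5339801351134023], [-0.2544542122798528, 0.06009588678872185, 0.9652157987953345, -0.2544413115651509], [0.0, 0.0, 0.0, 1.0]]
yellow [305.7419725  145.12715138] [306.72594269 186.85817201] [138.9  -5.5 -14.8]
red [403.5159914  167.32398161] [402.79866674 207.92422675] [139.1 -27.1  80.5]
green [504.27229678 141.14082916] [501.77090536 183.01331865] [139.1  -1.7 175.5]
```

View pics/w1.png

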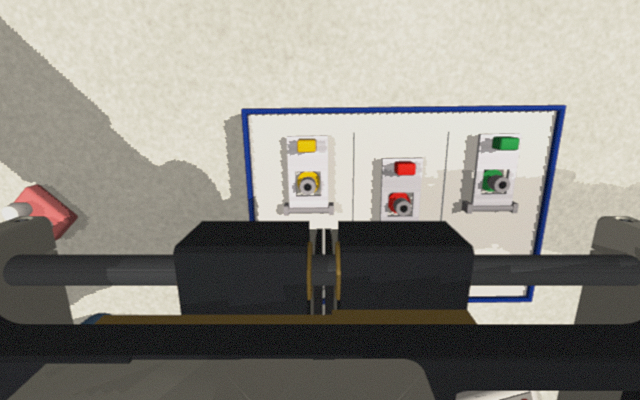

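The wrist view shows bolts at yellow (308,186), red (402,205) and green (501,184). My predictions were (307,187), (403,208) and (502,183), so they agree to within 1–3 mm. I'll go down over the yellow bolt.

Emit:
{"name": "arm_command", "arguments": {"commands": [40, -5, -13, 0, 0, 50, 0, 0, 0, 0, 38, 0, 0, 0, 0, 8, 0, 0, 0, 0, 0, 0, 0, 0, 0]}}

```text
clock: 2.6
tool_pos: [0.5179, -0.0962, 0.0903]
orientation: [-74.2, 89.5, 1.8]
force: [-0.3, -1.0, 0.8]
opening: 0.0004
```

```bash
python3 -c "
from h import *
print(go((.5172,-.0939,.073)),pose()[0]['force'])"
```

```text
[17.3  1.4  2. ] [-0.33626819 -0.99728     0.81518682]
```

Emit:
{"name": "arm_command", "arguments": {"commands": [7, 1, 2, 0, 0, 5, 0, 0, 0, 0, 2, 0, 0, 0, 0]}}

```text
clock: 2.98
tool_pos: [0.5198, -0.0938, 0.079]
orientation: [-72.3, 89.2, 3.8]
force: [-0.6, 0.3, 0.3]
opening: 0.0006
```

Emit:
{"name": "arm_command", "arguments": {"commands": [2, 0, 0, 0, 0, 2, 0, 0, 0, 0]}}

```text
clock: 3.22
tool_pos: [0.5203, -0.0937, 0.0753]
orientation: [-72.1, 89.1, 3.9]
force: [1.0, -0.0, 0.0]
opening: 0.0003
```

Emit:
{"name": "arm_command", "arguments": {"commands": [2, 2, 0, 0, 0, 2, 1, 0, 0, 0]}}

```text
clock: 3.48
tool_pos: [0.5187, -0.0931, 0.0727]
orientation: [-75.4, 89.0, 0.8]
force: [-6.0, -0.2, 25.2]
opening: 0.0002
```

Emit:
{"name": "arm_command", "arguments": {"commands": [2, 0, 0, 0, 0]}}

```text
clock: 3.6
tool_pos: [0.5188, -0.0932, 0.0727]
orientation: [-77.1, 88.9, -0.9]
force: [-11.3, 5.2, 28.3]
opening: 0.0006
```

Emit:
{"name": "arm_command", "arguments": {"commands": [2, 0, 0, 0, 0]}}

```text
clock: 3.72
tool_pos: [0.5188, -0.0932, 0.0727]
orientation: [-78.2, 88.9, -2.0]
force: [-9.3, 4.7, 24.5]
opening: 0.0004
```

The yellow bolt holds at 25 N with the tip stopped at z=0.0727, so it's tight. Next is red.

Emit:
{"name": "arm_command", "arguments": {"commands": [-20, 0, 0, 0, 0, -15, 0, 0, 0, 0, 0, -10, 40, 0, 0, 0, -10, 40, 0, 0, 0, 0, 0, 0, 0]}}

```text
clock: 4.35
tool_pos: [0.5572, -0.0185, 0.1107]
orientation: [-76.0, 88.8, 0.2]
force: [-0.5, -0.4, 0.1]
opening: 0.0008
```

```bash
python3 -c "
from h import *
o,R=pose();print(o['tool_pos'],R.round(3).tolist(),go((.5600,-.006,.078)),o['force'])"
```

```text
[ 0.55720261 -0.01846212  0.11071976] [[0.021, -0.971, 0.239], [0.0, 0.24, 0.971], [-1.0, -0.02, 0.005]] [32.8  0.9 12.6] [-0.47660791 -0.44869122  0.09455735]
```

Emit:
{"name": "arm_command", "arguments": {"commands": [15, 1, 12, 0, 0, 10, 0, 0, 0, 0, 5, 0, 0, 0, 0, 0, 0, 0, 0, 0]}}

```text
clock: 4.85
tool_pos: [0.5579, -0.0071, 0.0775]
orientation: [-77.6, 89.0, -1.5]
force: [-0.1, 0.5, -0.1]
opening: 0.0004
```

Emit:
{"name": "arm_command", "arguments": {"commands": [2, 0, 0, 0, 0, 2, 0, 0, 0, 0, 1, 0, 0, 0, 0]}}

```text
clock: 5.22
tool_pos: [0.5582, -0.0076, 0.0729]
orientation: [-76.9, 88.9, -0.9]
force: [-0.4, 1.3, 1.2]
opening: 0.0009
```

Emit:
{"name": "arm_command", "arguments": {"commands": [1.5, 0, 0, 0, 0]}}

```text
clock: 5.35
tool_pos: [0.5582, -0.0076, 0.0715]
orientation: [-76.5, 88.9, -0.5]
force: [-1.0, 0.5, 1.9]
opening: 0.0004
```

Emit:
{"name": "arm_command", "arguments": {"commands": [1.5, 0, 0, 0, 0]}}

```text
clock: 5.48
tool_pos: [0.5582, -0.0076, 0.0701]
orientation: [-76.4, 88.9, -0.4]
force: [-1.3, 0.2, 1.8]
opening: 0.0007
```

The red bolt is giving under about 2 N. I'll keep following it to its stop.

Emit:
{"name": "arm_command", "arguments": {"commands": [1.5, 0, 0, 0, 0, 1.5, 0, 0, 0, 0]}}

```text
clock: 5.72
tool_pos: [0.5583, -0.0076, 0.0671]
orientation: [-76.6, 88.9, -0.6]
force: [-4.0, 0.8, 10.5]
opening: 0.0002
```

Emit:
{"name": "arm_command", "arguments": {"commands": [1.5, 0, 0, 0, 0]}}

```text
clock: 5.85
tool_pos: [0.5583, -0.0076, 0.0668]
orientation: [-77.7, 88.9, -1.6]
force: [-9.5, 2.1, 24.7]
opening: 0.0005
```

Emit:
{"name": "arm_command", "arguments": {"commands": [1, 0, 0, 0, 0]}}

```text
clock: 5.98
tool_pos: [0.5583, -0.0076, 0.067]
orientation: [-78.2, 88.9, -2.1]
force: [-6.5, 2.0, 13.9]
opening: 0.0008
```

Red sank 6 mm (0.073 → 0.067) and then bottomed out, so it's the loose one. I'll rise, open the fingers partly and look at the red tab from near.

Emit:
{"name": "arm_command", "arguments": {"commands": [-30, 0, 0, 0, 0, -40, 0, 0, 0, 50, 0, 10, 0, 0, 50, 0, 0, 0, 0, 50, 0, 0, 0, 0, 50]}}

```text
clock: 6.6
tool_pos: [0.547, -0.0051, 0.1374]
orientation: [-78.9, 88.9, -2.8]
force: [-0.4, 0.7, -0.6]
opening: 0.0347
```

Run:
```python
from h import *
o,R=pose(); s=snapshot("wrist"); print(o["clock"],o["tool_pos"],R.round(3).tolist(),o["opening"])
cv2.imwrite("pics/w2.png",s["frame"])
pr=proj(s,np.array([.5219,.0024,.068])); print(pr)
for c in HUE: print(c,[(b,onz(s,b[0],.077).round(4).tolist()) for b in blobs(s,c,(0,0,640,220),amin=60)])
print(go((.5225,.0024,.085)))
```

```text
6.6 [ 0.54695915 -0.00505059  0.13736097] [[0.019, -0.971, 0.24], [-0.001, 0.24, 0.971], [-1.0, -0.019, 0.004]] 0.03469476462493625
[324.14101919 169.63178803]
red [(((np.float64(324.9), np.float64(170.3)), 466, (313, 161, 25, 20)), [0.5207, 0.0032, 0.077]), (((np.float64(325.1), np.float64(209.9)), 242, (311, 204, 30, 16)), [0.548, -0.0034, 0.077])]
yellow [(((np.float64(184.0), np.float64(138.9)), 590, (167, 130, 35, 19)), [0.478, -0.0814, 0.077]), (((np.float64(203.8), np.float64(186.0)), 342, (185, 176, 30, 29)), [0.5113, -0.0796, 0.077])]
green [(((np.float64(464.9), np.float64(135.0)), 539, (448, 127, 34, 18)), [0.52, 0.0979, 0.077]), (((np.float64(445.9), np.float64(182.1)), 290, (437, 173, 27, 27)), [0.5486, 0.0813, 0.077])]
[51.6 26.2  1.3]
```

View pics/w2.png

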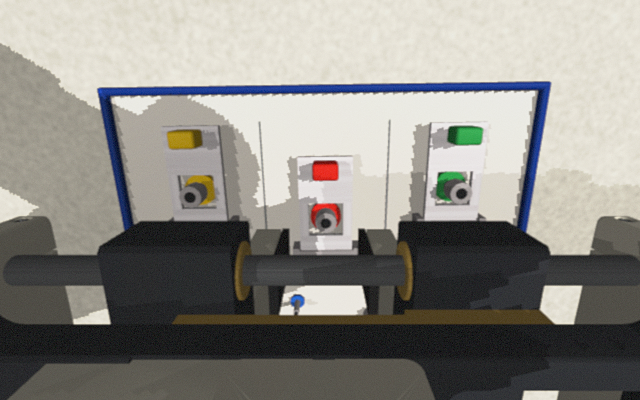

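The red tab is at (325,170) against a predicted (324,170). I'll go over it and down.

Emit:
{"name": "arm_command", "arguments": {"commands": [0, 24, 1, 0, 50, 30, 0, 0, 0, 50, 20, 0, 0, 0, 50, 0, 0, 0, 0, 50]}}

```text
clock: 7.15
tool_pos: [0.5235, 0.0012, 0.083]
orientation: [-86.1, 89.1, -10.0]
force: [-0.4, 0.6, 0.5]
opening: 0.0438
```

```bash
python3 -c "
from h import *
o,R=pose();print(o['tool_pos'],R.round(3).tolist(),go((.5245,.002,.0625)),o['force'],o['opening'])"
```

```text
[0.52354377 0.00123936 0.08295621] [[0.015, -0.971, 0.241], [-0.003, 0.241, 0.971], [-1.0, -0.015, 0.001]] [20.5 -0.4  0.9] [-0.42071341  0.62397134  0.45795444] 0.043811262968392016
```

Emit:
{"name": "arm_command", "arguments": {"commands": [10, 0, 1, -1, 50, 7, 0, 0, 0, 50, 2, 0, 0, 0, 50, 0, 0, 0, 0, 50]}}

```text
clock: 7.65
tool_pos: [0.5251, 0.0023, 0.0636]
orientation: [-86.6, 89.1, -9.4]
force: [-0.2, 0.3, 0.6]
opening: 0.0438
```

Emit:
{"name": "arm_command", "arguments": {"commands": [0, 0, 0, 0, 0, 0, 0, 0, 0, 0, 0, 0, 0, 0, 0, 0, 0, 0, 0, 0]}}

```text
clock: 8.15
tool_pos: [0.5254, 0.0019, 0.0645]
orientation: [-87.0, 89.0, -9.8]
force: [1.2, -4.4, -1.6]
opening: 0.018
```

```bash
python3 -c "
from h import *
o,R=pose();print(o['tool_pos'],R.round(3).tolist(),o['force'],o['opening'])"
```

```text
[0.52543132 0.00189394 0.06448099] [[0.017, -0.975, 0.222], [-0.003, 0.222, 0.975], [-1.0, -0.017, 0.001]] [ 1.16036715 -4.41230888 -1.64354861] 0.01804202018662599
```

The opening reads 18.0 mm, so the tab is pinched. Now I'll lift along the arc around the hinge, about 5° of cap opening per row.

Emit:
{"name": "arm_command", "arguments": {"commands": [-5.9, -1.2, 0, 0, 0, -5.7, -1.8, 0, 0, 0, -5.6, -2.3, 0, 0, 0]}}

```text
clock: 8.52
tool_pos: [0.5308, 0.0005, 0.0821]
orientation: [-87.4, 89.0, -10.2]
force: [4.6, -3.2, -6.9]
opening: 0.0175
```

```bash
cat > arc.py <<'E'
from h import *
o,R=pose(); p=o["tool_pos"]; k=np.array([.975,-.222]); d=p-[.5254,.0019,.0645]; x=d[:2]@k*1e3; z=d[2]*1e3
th=170.4-np.degrees(np.arctan2(z+11.5,x-68)); r=np.hypot(z+11.5,x-68)
print(o["clock"],"dx,dz,lat",x.round(1),z.round(1),(d[:2]@[.222,.975]*1e3).round(1),"theta",th.round(1),"r",r.round(1),o["force"].round(1),o["opening"].round(4),R[:,0].round(3))
for t in (20,30,40,50,60,65):
    a=np.radians(170.4-t); print(t,(R.T@np.r_[k*(69*np.cos(a)+68-x),69*np.sin(a)-11.5-z]).round(1))
E
python3 arc.py
```

```text
Traceback (most recent call last):
  File "arc.py", line 4, in <module>
    print(o["clock"],"dx,dz,lat",x.round(1),z.round(1),(d[:2]@[.222,.975]*1e3).round(1),"theta",th.round(1),"r",r.round(1),o["force"].round(1),o["opening"].round(4),R[:,0].round(3))
                                                                                                                                               ^^^^^^^^^^^^^^^^^^
AttributeError: 'float' object has no attribute 'round'
```

Emit:
{"name": "arm_command", "arguments": {"commands": [-5.4, -2.7, 0, 0, 0, -5.1, -3.2, 0, 0, 0, -4.8, -3.6, 0, 0, 0]}}

```text
clock: 8.9
tool_pos: [0.5404, -0.0017, 0.098]
orientation: [-86.6, 89.0, -9.5]
force: [5.4, -2.4, -10.5]
opening: 0.0175
```

```bash
sed -i 's/o\["opening"\].round(4)/o["opening"]/' arc.py; python3 arc.py; python3 -c "
from h import *
a=snapshot('wrist')['frame'];b=snapshot('side')['frame'];c=snapshot('scene')['frame']
v=np.hstack([cv2.resize(b[130:250,230:380],(400,320)),cv2.resize(c[160:280,230:380],(400,320))]);print(v.shape)
cv2.imwrite('pics/m1.png',v)"
```

```text
8.9 dx,dz,lat 15.4 33.5 -0.2 theta 30.9 r 69.2 [  5.4  -2.4 -10.5] 0.017535000361266647 [ 0.017 -0.003 -1.   ]
20 [10.7  7.6 -0. ]
30 [ 1.   0.6 -0. ]
40 [-7.5 -8.   0. ]
50 [-14.3 -17.9   0. ]
60 [-19.2 -28.8   0. ]
65 [-21.  -34.6   0.1]
(320, 800, 3)
```

View pics/m1.png

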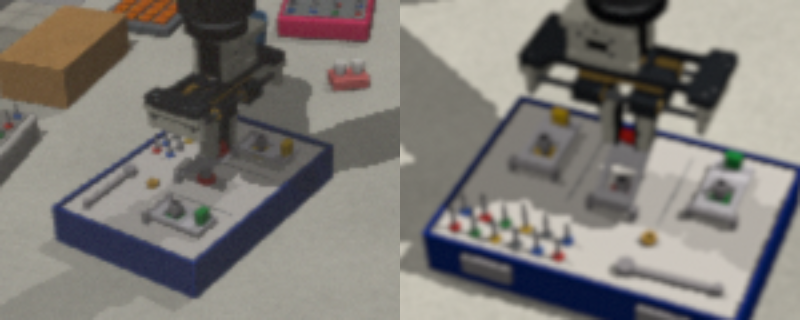

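The side and scene crops show the red tab still between the fingers at about (628,135), with the red cap tilted up and the yellow and green caps shut. The tool is on the arc: θ≈31°, r 69.2 against 69. I'll continue.

Emit:
{"name": "arm_command", "arguments": {"commands": [-3.8, -4, 0, 0, 0, -3.7, -4, 0, 0, 0, -3.5, -4.8, 0, 0, 0, -3.3, -5.1, 0, 0, 0]}}

```text
clock: 9.55
tool_pos: [0.5563, -0.0055, 0.112]
orientation: [-88.2, 89.3, -11.2]
force: [1.5, -0.1, -11.4]
opening: 0.0173
```

```bash
python3 arc.py
```

```text
9.55 dx,dz,lat 31.8 47.5 -0.4 theta 48.9 r 69.3 [  1.5  -0.1 -11.4] 0.01725126930129413 [ 0.012 -0.002 -1.   ]
20 [24.6 24.1 -0. ]
30 [14.8 17.1 -0. ]
40 [ 6.4  8.6 -0. ]
50 [-0.5 -1.3  0. ]
60 [ -5.5 -12.2   0. ]
65 [ -7.3 -18.    0. ]
```

Emit:
{"name": "arm_command", "arguments": {"commands": [-2.9, -5.7, 0, 0, 0, -2.6, -6.3, 0, 0, 0, -1.2, -3.6, 0, 0, 0, 0, 0, 0, 0, 0, 0, 0, 0, 0, 0]}}

```text
clock: 10.18
tool_pos: [0.5711, -0.009, 0.1189]
orientation: [-89.0, 89.5, -12.0]
force: [-1.6, 2.2, -6.8]
opening: 0.0178
```

```bash
python3 arc.py; python3 -c "
from h import *
a=snapshot('wrist')['frame'];b=snapshot('side')['frame'];c=snapshot('scene')['frame']
v=np.hstack([cv2.resize(b[140:240,245:365],(384,320)),cv2.resize(c[170:275,240:366],(384,320))])
cv2.imwrite('pics/m2.png',np.vstack([v,cv2.resize(a,(768,480))[60:340]])[:600])"
```

```text
10.175 dx,dz,lat 47.0 54.4 -0.5 theta 62.7 r 69.2 [-1.6  2.2 -6.8] 0.017801235571102494 [ 0.009 -0.002 -1.   ]
20 [31.5 39.2 -0.1]
30 [21.7 32.3 -0.1]
40 [13.2 23.8 -0.1]
50 [ 6.3 13.9 -0. ]
60 [ 1.2  3.  -0. ]
65 [-0.6 -2.7  0. ]
```

View pics/m2.png

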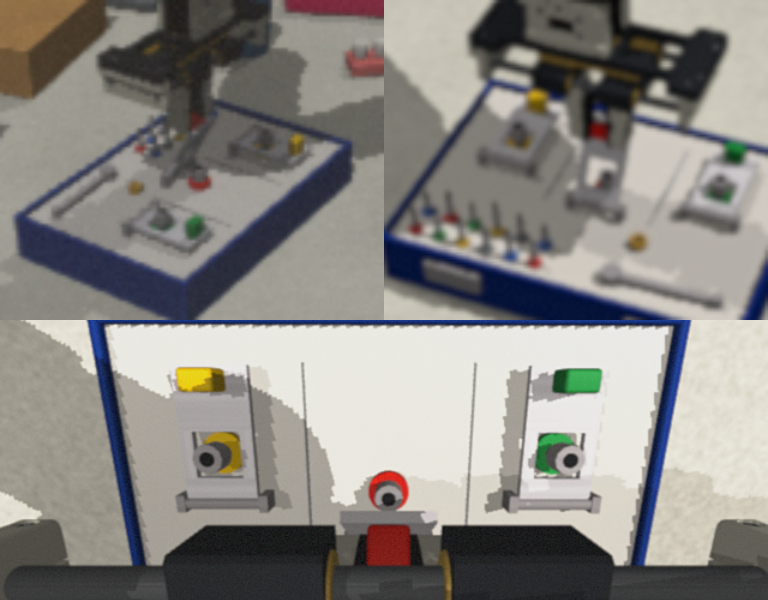

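The cap is clearly up. In the side crop the red collar and bolt are exposed at about (199,180). In the wrist crop the red tab is pinched at (388,545), and the yellow and green caps are shut. Ring and ratchet haven't moved. Handing in.

```bash
python3 -c "
from h import *
o=get_obs(); print(o['clock'],o['qvel'].round(2),o['opening'],o['force']); print(close_job())"
```

```text
10.325 [-0.1   0.08 -0.08  0.03 -0.08  0.04] 0.017264462759334846 [-1.09987948  0.94140874 -6.8973171 ]
the job is handed in; nothing more can be done
None
```

The loose bolt is the red one. I lifted its cap to about 62° by the red tab and handed in at 10.3 s with the gripper still holding it open; no verdict was reported.

- **Bolts:** The yellow bolt held firm at about 25–28 N, with the fingertips stopped at z = 0.0727 m. The red bolt sank from 0.073 to 0.067 m under about 2 N, then stopped. I did not tap the green one, since the loose bolt had been found.
- **Tap force:** Both taps peaked at about 25–28 N vertically (wrist sensor), below the 45 N limit but harder than a light tap.
- **Cap:** I followed the arc around the hinge, with a measured radius of 69.2 mm against 69 mm expected. The cap angle is worked out from the tool position, not read directly. The fingers closed to 17.3–18 mm on the 18 mm tab, and the last joint speeds were 0.1°/s or less.
- **Surroundings:** The last pictures show the yellow and green caps shut and the ring and ratchet where they were. I did not look again at the items off to the sides, such as the driver and bottle. The arm worked only over the kit and approached at 0.22 m, well above them.

No check failed. The largest disagreement was about 2.5 mm in the red bolt's position between the scene and wrist views, and I aimed between the two.

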